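Change a specimen photo desk from lamp to light table

TASK

We are going to photograph the next insects lit from below: switch the lamp off at the red rocker switch and switch the light table on at the green rocker switch, pressing each until it snaps over. A rocker is on when its end with the white bar is down. Leave the blue rocker switch (the computer's) as it is.

Things in the scene. Friction and masses are not known exactly. Their poses are not given: they have to be found in the camera images.
- green_switch: switch of the light table: grey base 112 x 66 x 16 mm, fixed. Origin under its centre on the table, z up, +x to the ON end. Its green paddle, 84 (x) x 46 (y) x 10 mm, seesaws about y; pivot 34 mm above the origin, in mid-plate. A white bar 30 mm from the pivot marks its ON end. Starts off (bar end up). Cheeks 38 mm high flank the pivot (|x| under 13 mm); both ends are free from above.
- green_rocker (a joint): green paddle angle, rad: +0.24 on (white-bar end down on its stop), -0.24 off (plain end down), 0 level. Starts off. About 4 N on the raised end, 28 mm from the pivot, starts it; past level it snaps over by itself and stays. There the top face is 46 mm above the table when raised, 39 when level, 32 when lowered.
- red_switch: switch of the lamp: grey base 112 x 66 x 16 mm, fixed. Origin under its centre on the table, z up, +x to the ON end. Its red paddle, 84 (x) x 46 (y) x 10 mm, seesaws about y; pivot 34 mm above the origin, in mid-plate. A white bar 30 mm from the pivot marks its ON end. Starts on (plain end up). Cheeks 38 mm high flank the pivot (|x| under 13 mm); both ends are free from above.
- red_rocker (a joint): red paddle angle, rad: +0.24 on (white-bar end down on its stop), -0.24 off (plain end down), 0 level. Starts on. About 4 N on the raised end, 28 mm from the pivot, starts it; past level it snaps over by itself and stays. There the top face is 46 mm above the table when raised, 39 when level, 32 when lowered.
- blue_bar (a point): centre of the white bar, on the top face of the blue paddle of the computer's switch, a bystander of the same build (112 x 66 mm base, at most 50 mm high). It starts on (white-bar end down) and must not be switched.

How it is judged:
At the end, for the whole second after the job is handed in: The green rocker is on (beyond +0.16 rad), the red rocker is off (beyond -0.16 rad), and the blue rocker is as it was (its white bar within 7 mm of its starting point) (value of joint green_rocker above 0.16 rad and value of joint red_rocker below -0.16 rad and distance of blue_bar from where it was at the start of the episode below 0.007 m); the robot touches nothing.
It fails at once if the blue rocker is pressed over towards off (its white bar moves more than 7 mm) (distance of blue_bar from where it was at the start of the episode above 0.007 m).
It also fails if it takes over 32 s, if anything falls off the work surface, if the arm or the gripper's body presses on something with over 40 N, if the wrist force passes 120 N, or if a joint passes its speed limit or range.

ROBOT

A 7-joint arm with a two-finger parallel gripper is mounted at the origin on the work surface. World frame = base frame: x ahead of the robot, y to its left, z up, the work surface at z = 0. Lengths are in m, angles in rad, forces in N, time in s.
With the tool pointing down it reaches from about 0.425 to 0.925 m from the base axis. Payload 6.8 kg.
Tool frame: the origin (TCP) lies at the centre of the arm's flange, where the gripper is bolted on; the fingertips stand 173 mm ahead of it and the grasp point (between the pads) lies 155 mm ahead of it; z points along the fingers, y is the line along which they close (so a half turn about z gives the same grasp; the last joint's range is limited). The gripper opens to 85 mm and grips with 20 to 120 N. Pads are 22 mm wide; open, the fingers measure 114 mm over their backs; the gripper's body (76 mm by 85 mm) begins 54 mm behind the grasp point. The pads swing forward as they close: fully open they stand 13 mm farther back than shut.
Start: joints at [-1.404, 0.477, 0.022, 1.555, -0.011, 1.109, -0.083], TCP at [0.183, 0.65, 0.405] pointing down, gripper open.
Joint ranges: [-2.96, 2.96], [-0.34, 2.1], [-1.41, 1.46], [0.24, 2.44], [-1.37, 4.51], [0.17, 1.92], [-2.96, 2.96]. Speed limits (rad/s): [2.39, 2.39, 3.14, 3.14, 3.14, 3.14, 3.14].

INTERFACE

Orientations are given as a rotation vector (axis times angle).
In Python, from plant import get_obs, snapshot, camera_info, hand_in gives the robot as it stands. The module is installed in compiled form; this text tells all that it offers.
- The arm moves only by the shell command python3 -m crank 'ROWS'. ROWS is JSON, one flat list of numbers, 5 for each row, row after row: the shift along the world's x, y, z in m, then the turn about the world's z in rad, then the opening, from 0 (shut) to 1 (fully open). A call has 1 to 8 rows; each row shifts and turns the commanded pose from where the row before left it; what a row does not reach is not made up. A row lasts 1/12 s, in which the tool goes at most 41.7 mm and 7.16 degrees, less where a joint would pass 70% of its speed; a pose out of reach is approached as far as the arm can. A call is refused whole if a number of a shift passes 0.0417 or a number of a turn 0.125, either way. A call with a gripper value outside its range is refused whole. The fingers move at their own pace and stop on an object; the grip force is fixed at half the most. Time passes only in rows, so rows that do not move let the fingers close. It gives the time, the measured TCP pose, the force, the opening and the grip force at its end, in the units of the state.
- get_obs(): the state, without advancing time (a new reading comes with each control period).
- snapshot(name): name is "scene" or "side" or "wrist"; returns the picture (420x560x3 uint8, red, green, blue); there is no depth.
- camera_info(name): a dict with "fx", "fy", "cx", "cy" (pixels), "k1" (the pictures are not rectified: a ray, as slopes to the right and down, at radius r is drawn at 1 + k1 r^2 times it, then the intrinsics apply), "R" (3x3) and "t" (3): a world point X has camera coordinates R X + t; the wrist camera has in their place "hand_eye" (4x4, takes a point from camera to tool coordinates, whose origin is the TCP and whose axes are the flange's). Camera axes: x right, y down, z forward; pixel columns grow to the right and rows downward; lengths in m; the calibration is good to about 2 mm. A picture is of the moment at which its call begins: read the wrist's pose just before it. camera_info takes no time and is no camera call.
- hand_in(): hands the job in; it is judged then, once.
The state is a dict: "clock": time; "joint_positions": joint angles; "qd": joint speeds; "effort": joint torques, N m; "tcp_pos": TCP position; "tcp_rot": TCP orientation; "ft_force": force on the tool from outside, world axes, zero at the start; "ft_torque": the same for the moment, N m; "finger_gap": finger opening in m; "grasp_force": force on a finger pad.
Only numpy, scipy, OpenCV 4.12 (cv2) and the standard library are available. Lean on these libraries where they do the work, as an engineer would, in place of code of your own. Each camera call takes 0.05 s, during which the arm holds its last target. There are 200 camera calls.

## Working session

There is one attempt and no reset: what is moved stays moved. The work goes in short steps, Python scripts to look and compute and a shell command to move; the robot and the scene stay as the last step left them, time stands still between calls to the robot, and variables do not carry over. Pictures are saved under pics/ and viewed, at most 10 in all, crops included, and the job is handed in when it is done.

```bash
mkdir -p pics
cat > h.py <<'E'
import numpy as np, cv2
from plant import *
from scipy.spatial.transform import Rotation as Ro
def cam(n,o=None):
    c=camera_info(n)
    if n=="wrist":
        T=np.eye(4);T[:3,:3]=Ro.from_rotvec(o["tcp_rot"]).as_matrix();T[:3,3]=o["tcp_pos"]
        W=T@np.array(c["hand_eye"]); return c,W[:3,:3],W[:3,3]
    R=np.array(c["R"]);t=np.array(c["t"]);return c,R.T,-R.T@t
def ray(n,px,z,o=None):
    c,R,p=cam(n,o)
    K=np.array([[c["fx"],0,c["cx"]],[0,c["fy"],c["cy"]],[0,0,1.]])
    q=cv2.undistortPoints(np.array([[px]],float),K,np.array([c["k1"],0,0,0.]))[0,0]
    d=R@np.array([q[0],q[1],1]); return p+d*(z-p[2])/d[2]
def masks(im):
    h=cv2.cvtColor(im,cv2.COLOR_RGB2HSV);H,S,V=cv2.split(h);ok=(S>110)&(V>50)
    return {"red":ok&((H<8)|(H>172)),"green":ok&(H>40)&(H<85),"blue":ok&(H>98)&(H<130)}
E
python3 - <<'E'
from h import *
o=get_obs();print(o["clock"],o["tcp_pos"],o["tcp_rot"],o["finger_gap"])
ims=[]
for n in ("scene","side"):
    im=snapshot(n);ims.append(im);cv2.imwrite(f"pics/{n}_raw.png",im[:,:,::-1])
    for k,m in masks(im).items():
        N,_,st,ce=cv2.connectedComponentsWithStats(m.astype(np.uint8))
        for i in range(1,N):
            if st[i,4]>60: print(n,k,st[i],ce[i].round(1),ray(n,ce[i],.039).round(3))
cv2.imwrite("pics/scene0.png",ims[0][:,:,::-1]);cv2.imwrite("pics/side0.png",ims[1][:,:,::-1])
E
```

```text
0.0 [0.18308826 0.64940589 0.40370925] [-4.30309171e-01 -3.11184252e+00  2.93605861e-03] 0.08501423744801002
scene red [258 189  44  29 619] [280.  202.4] [ 0.509 -0.011  0.039]
scene green [167 164  41  13 377] [188.  169.9] [ 0.561 -0.247  0.039]
scene blue [540   0  20  17 276] [550.8   7.5] [-1.664 -0.153  0.039]
scene blue [ 372  247   45   48 1136] [394.7 269.4] [0.516 0.257 0.039]
side red [244 217  53  32 869] [269.1 231.9] [ 0.498 -0.022  0.039]
side green [ 335  304   69   39 1742] [366.2 323.5] [ 0.549 -0.26   0.039]
side blue [212  56  14  14 119] [218.7  62.4] [0.668 1.01  0.039]
side blue [210 157  43  13 361] [229.7 163.5] [0.502 0.245 0.039]
```

View pics/scene0.png

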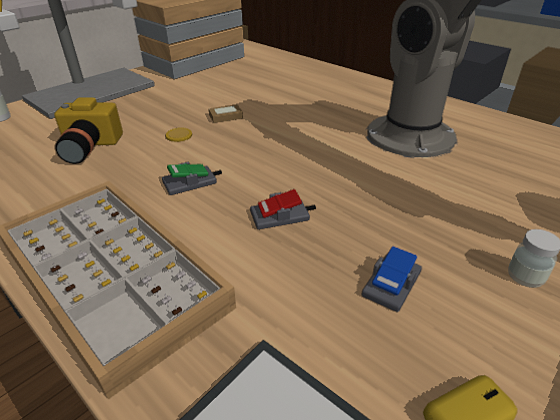

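View pics/side0.png

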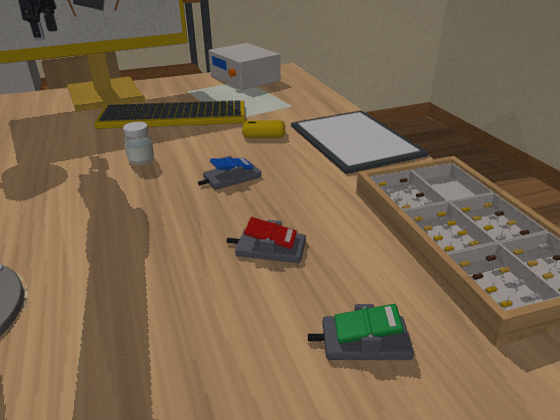

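The scene view shows red (280,202), green (188,170) and blue (395,269). Red and blue have the bar end down; green has it up. Next I'll triangulate the paddle and bar centres.

```bash
cat > bars.py <<'E'
from h import *
I={n:cv2.imread(f"pics/{n}_raw.png")[:,:,::-1].copy() for n in("scene","side")}
def tri(a,b):
    r=[]
    for n,p in(("scene",a),("side",b)):
        c=cam(n)[2];d=ray(n,p,0)-c;r.append((c,d/np.linalg.norm(d)))
    A=sum(np.eye(3)-np.outer(d,d) for c,d in r);B=sum((np.eye(3)-np.outer(d,d))@c for c,d in r)
    return np.linalg.solve(A,B)
for k in("red","green","blue"):
    P={}
    for n,im in I.items():
        m=masks(im)[k].astype(np.uint8)
        N,L,st,ce=cv2.connectedComponentsWithStats(m)
        ids=[i for i in range(1,N) if st[i,4]>300 and st[i,1]>20]
        i=max(ids,key=lambda i:st[i,4]);big=cv2.dilate((L==i).astype(np.uint8),np.ones((9,9)))
        h=cv2.cvtColor(im,cv2.COLOR_RGB2HSV)
        w=((h[...,1]<70)&(h[...,2]>150)&(big>0)).astype(np.uint8)
        N2,L2,s2,c2=cv2.connectedComponentsWithStats(w);j=1+np.argmax(s2[1:,4])
        P[n]=(c2[j],ce[i]);print(k,n,"bar",c2[j].round(1),s2[j,4],"paint",ce[i].round(1))
    b=tri(P["scene"][0],P["side"][0]);c=tri(P["scene"][1],P["side"][1]);d=b-c
    print(k,"bar",b.round(4),"paint",c.round(4),"yaw",np.degrees(np.arctan2(d[1],d[0])).round(1))
E
python3 bars.py
```

```text
red scene bar [266.2 209.8] 4 paint [280.  202.4]Traceback (most recent call last):
  File "bars.py", line 18, in <module>
    N2,L2,s2,c2=cv2.connectedComponentsWithStats(w);j=1+np.argmax(s2[1:,4])
                                                        ~~~~~~~~~^^^^^^^^^^
    return _wrapfunc(a, 'argmax', axis=axis, out=out, **kwds)
    return bound(*args, **kwds)
ValueError: attempt to get argmax of an empty sequence
```

```bash
sed -i 's/h\[...,1\]<70)&(h\[...,2\]>150/h[...,1]<100)\&(h[...,2]>135/' bars.py; python3 bars.py
```

```text
red scene bar [264.6 206. ] 39 paint [280.  202.4]
red side bar [288.3 234.6] 44 paint [269.1 231.9]
red bar [ 0.5303 -0.0322  0.0312] paint [ 0.5018 -0.016   0.0332] yaw -29.6
green scene bar [174.2 167.9] 25 paint [188.  169.9]
green side bar [389.8 316. ] 119 paint [366.2 323.5]
green bar [ 0.5813 -0.2658  0.0458] paint [ 0.5536 -0.2556  0.0323] yaw -20.3
blue scene bar [387.4 281.2] 97 paint [394.7 269.4]
blue side bar [216. 157.] 9 paint [229.7 163.5]
blue bar [0.5022 0.264  0.0287] paint [0.5064 0.2546 0.0321] yaw 114.2
```

```bash
python3 -m crank '[0.0175,-0.037,0,0,0, 0.0175,-0.037,0,0,0, 0.0175,-0.037,0,0,0, 0.0175,-0.037,0,0,0, 0.0175,-0.037,0,0,0, 0.0175,-0.037,0,0,0, 0.0175,-0.037,0,0,0, 0.0175,-0.037,0,0,0]'
python3 -m crank '[0.0175,-0.037,0,-0.06,0, 0.0175,-0.037,0,-0.06,0, 0.0175,-0.037,0,-0.06,0, 0.0175,-0.037,0,-0.06,0, 0.0175,-0.037,0,0,0, 0.0175,-0.037,0,0,0, 0.0175,-0.037,0,0,0, 0.0175,-0.037,0,0,0]'
python3 - <<'E'
from h import *
print(np.array(camera_info("wrist")["hand_eye"]).round(3))
E
```

```text
clock: 0.77
tcp_pos: [0.3236, 0.3515, 0.4045]
tcp_rot: [-0.43, -3.112, 0.0]
ft_force: [1.1, 0.4, -0.2]
finger_gap: -0.0001
grasp_force: 0.0
clock: 1.43
tcp_pos: [0.4633, 0.0556, 0.4047]
tcp_rot: [-0.799, -3.038, -0.001]
ft_force: [0.7, 0.2, 0.1]
finger_gap: -0.0
grasp_force: 0.0
[[ 0.001 -0.955 -0.297  0.075]
 [ 1.     0.     0.001  0.   ]
 [-0.    -0.297  0.955  0.031]
 [ 0.     0.     0.     1.   ]]
```

```bash
python3 -m crank '[0.005,-0.02,-0.02,0,0, 0.005,-0.03,-0.03,0,0, 0.003,-0.008,-0.03,0,0, 0,0,0,0,0, 0,0,0,0,0]'
cat > w.py <<'E'
from h import *
import sys
o=get_obs();im=snapshot("wrist");cv2.imwrite(f"pics/{sys.argv[1]}.png",im[:,:,::-1])
x=Ro.from_rotvec(o["tcp_rot"]).as_matrix()[:,0];print(o["clock"],o["tcp_pos"],"toolx line",np.degrees(np.arctan2(-x[1],-x[0])))
h=cv2.cvtColor(im,cv2.COLOR_RGB2HSV)
for k,m in masks(im).items():
    N,L,st,ce=cv2.connectedComponentsWithStats(m.astype(np.uint8))
    if N<2: continue
    i=1+np.argmax(st[1:,4])
    if st[i,4]<300: continue
    pm=(L==i).astype(np.uint8);big=cv2.dilate(pm,np.ones((9,9)))
    w=((h[...,1]<100)&(h[...,2]>135)&(big>0)).astype(np.uint8)
    N2,L2,s2,c2=cv2.connectedComponentsWithStats(w)
    if N2<2: print(k,ce[i],"no bar"); continue
    j=1+np.argmax(s2[1:,4])
    p=ray("wrist",ce[i],.039,o);b0=ray("wrist",c2[j],.0315,o);b1=ray("wrist",c2[j],.0465,o)
    full=cv2.minAreaRect(cv2.findNonZero(pm|(L2==j).astype(np.uint8)))
    ctr=ray("wrist",full[0],.039,o)
    print(k,"px",ce[i].round(),st[i],"bar",c2[j].round(),s2[j,4],"\n paint",p.round(4),"rect ctr",ctr.round(4),"bar low",b0.round(4),"bar high",b1.round(4))
    for b in(b0,b1):
        d=b-ctr;print("  yaw",np.degrees(np.arctan2(d[1],d[0])).round(1),"len",np.hypot(d[0],d[1]).round(4))
E
python3 w.py w1
```

```text
clock: 1.85
tcp_pos: [0.4754, 0.0002, 0.3245]
tcp_rot: [-0.801, -3.034, 0.003]
ft_force: [-0.2, 0.8, -0.2]
finger_gap: 0.0001
grasp_force: 0.0
1.85 [4.75440703e-01 1.99133938e-04 3.24520931e-01] toolx line -29.587608032037192
red px [281. 234.] [ 251  201   63   73 3849] bar [312. 250.] 13 
 paint [ 0.4923 -0.0093  0.039 ] rect ctr [ 0.4948 -0.0097  0.039 ] bar low [0.5188 0.0039 0.0315] bar high [0.5126 0.0058 0.0465]
  yaw 29.5 len 0.0275
  yaw 41.1 len 0.0235
green [ 75.11548556 368.66929134] no bar
```

View pics/w1.png

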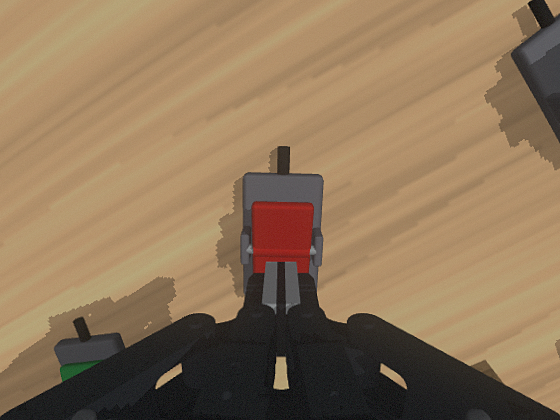

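The wrist view shows red's raised plain end at its top edge, about (252,203) to (314,205). The fingers hide the bar end, and the switch is nearly aligned with the tool. I'll use that edge.

```bash
cat > e.py <<'E'
from h import *
import sys
k=sys.argv[2]; z=.049
im=cv2.imread(f"pics/{sys.argv[1]}.png")[:,:,::-1].copy();o=get_obs()
m=masks(im)[k].astype(np.uint8);N,L,st,ce=cv2.connectedComponentsWithStats(m);i=1+np.argmax(st[1:,4]);m=L==i
x0,y0,w,h=st[i][:4]
# side edges, upper part only
rows=np.arange(y0+6,y0+min(h,38));l=[np.where(m[r])[0].min() for r in rows];rr=[np.where(m[r])[0].max() for r in rows]
cols=np.arange(x0+8,x0+w-8);t=[np.where(m[:,c])[0].min() for c in cols]
f=np.polyfit(cols,t,1);a=[ray("wrist",(c,np.polyval(f,c)),z,o) for c in(x0,x0+w-1)]
d=a[0]-a[1];yaw=np.degrees(np.arctan2(d[1],d[0]))
mid=(a[0]+a[1])/2;print("edge mid",mid.round(4),"edge dir",yaw.round(1),"width",np.hypot(*d[:2]).round(4))
n=np.array([np.cos(np.radians(yaw+90)),np.sin(np.radians(yaw+90))])
if n[0]>0:n=-n
print("outward",n.round(3),"yaw",np.degrees(np.arctan2(-n[1],-n[0])).round(1),"pivot",(mid[:2]-.0396*n).round(4),"press28",(mid[:2]-.0116*n).round(4),"tcp",o["tcp_pos"][:2].round(4))
E
python3 e.py w1 red
```

```text
edge mid [0.4699 0.0058 0.049 ] edge dir -120.3 width 0.0447
outward [-0.863  0.505] yaw -30.3 pivot [ 0.5041 -0.0142] press28 [ 4.799e-01 -1.000e-04] tcp [0.4761 0.001 ]
```

```bash
python3 -m crank '[0.002,0,-0.03,-0.012,0, 0,0,-0.035,0,0, 0,0,-0.022,0,0, 0,0,-0.008,0,0, 0,0,-0.006,0,0, 0,0,0,0,0]'
python3 -m crank '[0,0,-0.005,0,0, 0,0,-0.004,0,0, 0,0,-0.004,0,0, 0,0,0,0,0]'
```

```text
clock: 2.4
tcp_pos: [0.4786, 0.0013, 0.2251]
tcp_rot: [0.816, 3.033, 0.001]
ft_force: [0.0, -0.9, 0.7]
finger_gap: 0.0001
grasp_force: 0.0
clock: 2.73
tcp_pos: [0.4781, 0.0005, 0.2114]
tcp_rot: [0.818, 3.033, 0.0]
ft_force: [0.8, -0.4, -0.6]
finger_gap: 0.0001
grasp_force: 0.0
```

```bash
python3 -m crank '[0,0,-0.002,0,0, 0,0,-0.002,0,0, 0,0,0,0,0]'; python3 w.py w2
```

```text
clock: 2.98
tcp_pos: [0.478, 0.0003, 0.2072]
tcp_rot: [-0.818, -3.033, 0.0]
ft_force: [-0.1, -0.3, 0.6]
finger_gap: 0.0001
grasp_force: 0.0
2.9833 [4.77980339e-01 3.49758788e-04 2.07203196e-01] toolx line -30.191024058593012
red [274.56773266 274.00862379] no bar
```

View pics/w2.png

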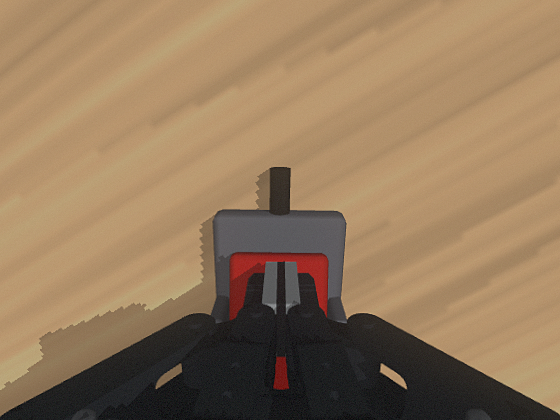

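The red paddle's plain end is under the fingers and no force remains, so it appears to have snapped over. I'll lift off and go beyond green's bar end.

```bash
python3 -m crank '[0,0,0.03,0,0, 0,0,0.035,0,0, 0.0175,-0.035,0.01,0.04,0, 0.0175,-0.035,0.01,0.04,0, 0.0175,-0.035,0.01,0.04,0, 0.0175,-0.035,0.01,0.04,0, 0.0175,-0.035,0.01,0,0, 0.0175,-0.035,0.003,0,0]'
python3 -m crank '[0.0175,-0.035,0,0,0, 0.0175,-0.035,0,0,0, 0,0,0,0,0, 0,0,0,0,0]'; python3 w.py w3
```

```text
clock: 3.7
tcp_pos: [0.5839, -0.2117, 0.3272]
tcp_rot: [0.572, 3.087, 0.0]
ft_force: [1.1, 0.2, 0.2]
finger_gap: 0.0001
grasp_force: 0.0
clock: 4.03
tcp_pos: [0.6177, -0.2825, 0.325]
tcp_rot: [-0.579, -3.087, 0.003]
ft_force: [-0.1, 0.9, -0.1]
finger_gap: -0.0003
grasp_force: 0.0
4.0333 [ 0.61770967 -0.28253285  0.32501771] toolx line -21.250613475284904
green px [285. 111.] [ 252   56   66  119 6928] bar [286. 157.] 426 
 paint [ 0.553  -0.2546  0.039 ] rect ctr [ 0.5555 -0.2555  0.039 ] bar low [ 0.5843 -0.2656  0.0315] bar high [ 0.5822 -0.2651  0.0465]
  yaw -19.4 len 0.0306
  yaw -19.7 len 0.0284
```

View pics/w3.png

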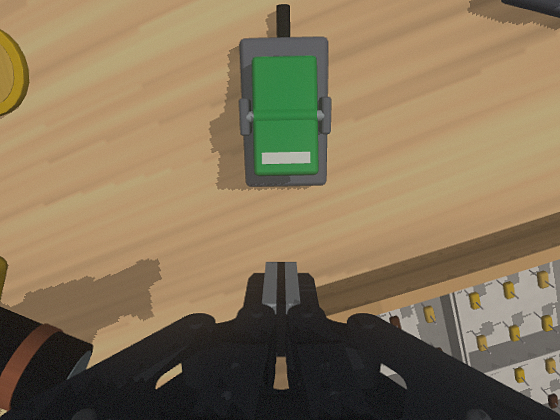

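The wrist view shows green's bar raised at (286,157), which puts it at (0.582, -0.265), with the yaw aligned. I'll press there.

```bash
python3 -m crank '[-0.018,0.009,-0.03,0.02,0, -0.0175,0.0085,-0.035,0,0, 0,0,-0.022,0,0, 0,0,-0.008,0,0, 0,0,-0.005,0,0, 0,0,0,0,0]'
python3 -m crank '[0,0,-0.005,0,0, 0,0,-0.004,0,0, 0,0,-0.004,0,0, 0,0,-0.004,0,0, 0,0,-0.001,0,0, 0,0,0,0,0]'
python3 -m crank '[0,0,0.03,0,0, 0,0,0.035,0,0, 0.018,-0.008,0.03,0,0, 0.018,-0.008,0.025,0,0, 0,0,0,0,0, 0,0,0,0,0]'
python3 w.py w4
python3 - <<'E'
from h import *
a=snapshot("side")[130:370,190:430];b=snapshot("scene")[130:330,150:430]
a=cv2.resize(a,None,fx=1.65,fy=1.65);b=cv2.resize(b,(390,396*390//400))
w=cv2.imread("pics/w4.png")[:,:,::-1]
H=max(a.shape[0],b.shape[0]);p=lambda i:cv2.copyMakeBorder(i,0,H-i.shape[0],0,0,cv2.BORDER_CONSTANT)
cv2.imwrite("pics/chk.png",np.hstack([p(a),p(b)])[:,:,::-1])
E
```

```text
clock: 4.58
tcp_pos: [0.5832, -0.2614, 0.2255]
tcp_rot: [0.54, 3.095, 0.0]
ft_force: [0.4, -0.9, 0.7]
finger_gap: -0.0002
grasp_force: 0.0
clock: 5.08
tcp_pos: [0.5828, -0.2622, 0.2078]
tcp_rot: [0.542, 3.094, 0.0]
ft_force: [1.0, 0.2, 2.9]
finger_gap: 0.0003
grasp_force: 1.4
clock: 5.58
tcp_pos: [0.6192, -0.2785, 0.3288]
tcp_rot: [0.541, 3.092, -0.001]
ft_force: [-0.9, 1.3, 0.1]
finger_gap: 0.0001
grasp_force: 0.0
5.5833 [ 0.61924245 -0.27852634  0.32882295] toolx line -19.867153488580904
green px [281. 105.] [ 247   53   68  116 6806] bar [280. 157.] 338 
 paint [ 0.5501 -0.2535  0.039 ] rect ctr [ 0.5534 -0.2548  0.039 ] bar low [ 0.585  -0.2666  0.0315] bar high [ 0.5829 -0.2658  0.0465]
  yaw -20.5 len 0.0337
  yaw -20.5 len 0.0315
```

View pics/chk.png

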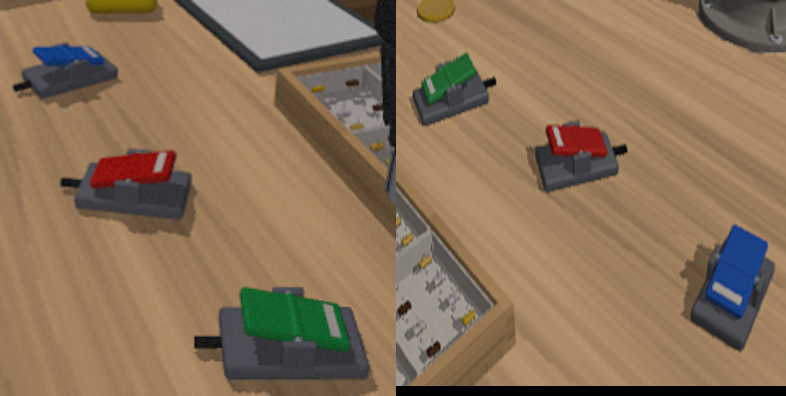

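View pics/w4.png

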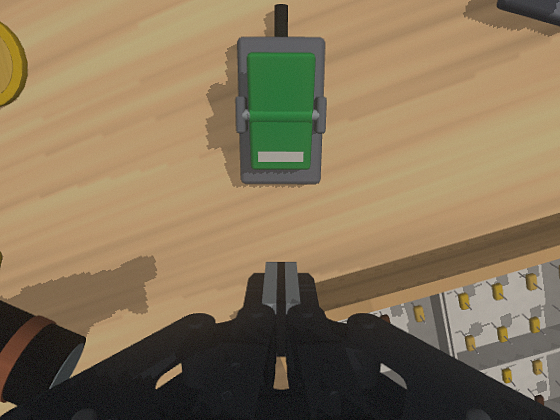

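The pictures show green's bar end down (on), red's bar end up (off), blue unchanged with its bar end down, and the gripper clear of everything.

```bash
python3 -c "
from plant import *
print(hand_in())"
```

```text
the job is handed in; nothing more can be done
None
```

The lamp is switched off at the red rocker and the light table is on at the green one; the last pictures show both snapped over, the blue rocker unchanged and the arm clear, and I handed the job in at about 5.7 s (no verdict was returned).

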